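# Lay the tone bars on a xylophone

### The arm

A 6-joint arm with a two-finger parallel gripper is mounted at the origin on a cart in front of the work surface, level with it; the furniture and walls round the work are solid. World frame = base frame: x ahead of the robot, y to its left, z up, the work surface at z = 0. Lengths are in m, angles in rad, forces in N, time in s.
With the tool pointing down it reaches from about 0.325 to 1 m from the base axis. Payload 5.1 kg.
Tool frame: the origin (TCP) lies on the centre line of the jaws, within the pads' length; the fingertips stand robot.tip_extent ahead of it and the grasp point (between the pads) lies 6 mm ahead of it (robot.tip_extent is the distance from the TCP to the fingertips, in m); z points along the fingers, y is the line along which they close (so a half turn about z gives the same grasp; the last joint's range is limited). The gripper opens to 85 mm and grips with 20 to 120 N. Pads are 22 mm wide; open, the fingers measure 114 mm over their backs; the gripper's body (76 mm by 85 mm) begins 54 mm behind the grasp point. The pads swing forward as they close: fully open they stand 13 mm farther back than shut.
Start: joints at [-1.362, 0.124, 1.65, -0, 1.367, -0.083], TCP at [0.187, -0.623, 0.256] pointing down, gripper open.
Joint ranges: [-2.61, 2.61], [-1.02, 2.33], [0.03, 2.71], [-1.35, 4.49], [0.32, 2.68], [-2.91, 2.91]. Speed limits (rad/s): [2.57, 2.57, 3.14, 3.14, 3.14, 3.14].

### API

Orientations are given as a unit quaternion [x, y, z, w].
In Python, from bench import monitor, optics, order, robot gives the robot as it stands.
- The arm moves only by the shell command python3 -m inch 'ROWS' [OPENING] [FORCE]. ROWS is text: rows parted by semicolons, each of 6 numbers parted by spaces: the shift along the world's x, y, z in cm, then the turn, a rotation vector about the world's x, y, z in rad. In form: x y z rx ry rz; .... A call has 1 to 5 rows; each row is the pose to reach, as a shift and turn from the pose commanded when the call began; what a row does not reach only later rows make up. A row lasts 1/8 s, in which the tool goes at most 62.5 mm and 10.7 degrees, less where a joint would pass 70% of its speed; a pose out of reach is approached as far as the arm can. A call with a gripper value outside its range is refused whole. OPENING is the closure, from 0 (fully open) to 1 (shut), set as the call begins (- or left out, the last holds). The fingers move at their own pace and stop on an object; FORCE is the grip in N (left out, the last holds). Time passes only in rows, so rows that repeat a pose let the fingers close. It gives the time, the measured TCP pose, the force, the opening and the grip force at its end, in the units of the state.
- monitor.state(): the state, without advancing time (a new reading comes with each control period).
- optics.capture(name): name is "scene" or "top" or "wrist"; returns a dict with "frame" (400x640x3 uint8, red, green, blue), "range_z" (400x640 float32, m along the optical axis (not along the pixel's ray), 0 where there is no reading), "camera_matrix" (3x3 intrinsics, pixels), "k1" (the pictures are not rectified: a ray, as slopes to the right and down, at radius r is drawn at 1 + k1 r^2 times it, then the intrinsics apply), "rvec" (rotation vector, rad) and "tvec" (3), from world to camera coordinates, as OpenCV has them; the wrist camera has in their place "mount" (4x4, takes a point from camera to tool coordinates, whose origin is the TCP and whose axes are the flange's). Camera axes: x right, y down, z forward; pixel columns grow to the right and rows downward; lengths in m; the calibration is good to about 2 mm. A picture is of the moment at which its call begins: read the wrist's pose just before it.
- order.finish_job(): hands the job in; it is judged then, once.
The state is a dict: "t": time; "joint_positions": joint angles; "joint_velocities": joint speeds; "effort": joint torques, N m; "tcp_pos": TCP position; "tool_rot": TCP orientation; "wrist_force": force on the tool from outside, world axes, zero at the start; "moment": the same for the moment, N m; "gripper_width": finger opening in m; "grip_force": force on a finger pad.
Only numpy, scipy, OpenCV 4.12 (cv2) and the standard library are available. Lean on these libraries where they do the work, as an engineer would, in place of code of your own. Each camera call takes 0.05 s, during which the arm holds its last target. There are 200 camera calls.

### The job

Throw the red toggle clamp on the drilling jig fully open and take out the tone bar it holds, then lay all four tone bars squarely across the two felt rails of the xylophone, each flat in its own gap between the guide pins and centred across the rails: longest where the rails are farthest apart, then in order of length down to the shortest at the narrow end. Leave the clamp open and do not knock over the spray can.

Things in the scene. Friction and masses are not known exactly. Their poses are not given: they have to be found in the camera images.
- bar_longest: Longest tone bar: dark wood, 204 mm long (its x), 38 wide (y), 20 thick; arched below, so only 13 thick (7 to 20 mm above the origin) within 51 mm of the middle. Origin: its middle, level with the underside of its ends. Loose, 156 g. Starts flat on the bench, arch down.
- bar_second: Second longest tone bar: dark wood, 176 mm long (its x), 38 wide (y), 20 thick; arched below, so only 13 thick (7 to 20 mm above the origin) within 44 mm of the middle. Origin: its middle, level with the underside of its ends. Loose, 135 g. Starts flat on the bench, arch down.
- bar_third: Third longest tone bar: dark wood, 148 mm long (its x), 38 wide (y), 20 thick; arched below, so only 13 thick (7 to 20 mm above the origin) within 37 mm of the middle. Origin: its middle, level with the underside of its ends. Loose, 113 g. Starts clamped on the 18 mm jig base by its -x end; 8 mm pins, 13 high, 51 mm either side of its middle on +y, and at its +x end.
- bar_shortest: Shortest tone bar: dark wood, 120 mm long (its x), 38 wide (y), 20 thick; arched below, so only 13 thick (7 to 20 mm above the origin) within 30 mm of the middle. Origin: its middle, level with the underside of its ends. Loose, 92 g. Starts flat on the bench, arch down.
- sound_box: Fixed pale box, 150 (x) by 310 (y) by 24 mm high, slotted; origin centre of underside. On it two rails, felt tops 42 mm above the bench, with pins 9 mm thick, 12 high at y = 0, +-66, +-132 mm of the box. Four seats between the pins, at x = 0, y = +-33, +-99 mm; a seated bar lies along the box's x, origin 42 mm high. Rails converge to the narrow end, +y or -y.
- rail_a: Fixed rail: dark wood, red felt top, five steel pins; 14 mm wide, 292 long (its y), 18 high to the felt; origin centre of underside. Its y axis is turned +0.117 rad (counter-clockwise from above) from the box's. It stands 45 mm from the box's middle line: on its -x side the rails are wide apart at the box's +y end, on its +x side at the -y end.
- rail_b: The other rail, alike, facing rail_a across the middle line of the box, its y axis turned -0.117 rad from the box's.
- clamp_handle (a joint): Toggle clamp's handle, rad: 0 upright, locked; 1.5 thrown back level, open, clamp arm standing up. It swings away from the clamped bar (towards the bar's -x), about a level axis. A few N near its top take it over centre (0.07 rad); then a light spring helps it open and it stays open.
- handle_grip (a point): Middle of the handle's round red grip: 18 mm thick, reaching 25 mm above this point when locked. The handle's hinge is 72 mm below this point when locked, 70 mm above the bench. The clamp's steel arm, hinged 20 mm nearer the bar, is up to 66 mm above the bench when locked; it stands up to about 110 mm when open.
- spray_can: Bystander: red spray can with a yellow cap, 58 mm across, 222 high, standing loose on the bench beyond the bars; origin centre of its foot.

How it is judged:
By the outcome, as a careful person would: the job done as asked, in the order asked, and still so for the second after the job is handed in, with the robot touching nothing.
It also fails if it takes over 104 s, if anything falls off the work surface, if the arm or the gripper's body presses on something with over 40 N, if the wrist force passes 120 N, or if a joint passes its speed limit or range.

## Working session

There is one attempt and no reset: what is moved stays moved. The work goes in short steps, Python scripts to look and compute and a shell command to move; the robot and the scene stay as the last step left them, time stands still between calls to the robot, and variables do not carry over. Pictures are saved under pics/ and viewed, at most 14 in all, crops included, and the job is handed in when it is done.

```bash
ls; mkdir -p pics; cat > h.py <<'E'
import numpy as np, cv2
from bench import monitor, optics, order, robot
from scipy.spatial.transform import Rotation as R
def cloud(c):
    K=np.array(c["camera_matrix"]);k1=c["k1"];z=np.array(c["range_z"])
    h,w=z.shape;u,v=np.meshgrid(np.arange(w),np.arange(h))
    p=cv2.undistortPoints(np.stack([u,v],-1).reshape(-1,1,2).astype(float),K,np.array([k1,0,0,0,0.])).reshape(h,w,2)
    P=np.dstack([p*z[...,None],z])
    if "mount" in c:
        M=np.array(c["mount"]);s=c["s"];Q=P@M[:3,:3].T+M[:3,3]
        return Q@R.from_quat(s["tool_rot"]).as_matrix().T+np.array(s["tcp_pos"])
    Rm=cv2.Rodrigues(np.array(c["rvec"],float))[0]
    return (P-np.array(c["tvec"]).ravel())@Rm
def cap(n):
    s=monitor.state();c=optics.capture(n);c["s"]=s;c["P"]=cloud(c);return c
def save(c,n): cv2.imwrite(f"pics/{n}.png",c["frame"][...,::-1])
E
python3 - <<'E'
from h import *
for n in("top","scene"):
    c=cap(n);save(c,n+"0");np.savez(n+"0.npz",f=c["frame"],P=c["P"],z=c["range_z"])
print(robot.tip_extent,monitor.state(),[a for a in dir(robot) if a[0]!='_'])
E
```

```text
pics
0.025 {'t': 0.1, 'joint_positions': array([-1.36158458e+00,  1.24435605e-01,  1.65154215e+00, -8.57829588e-06,
        1.36751120e+00, -8.26063383e-02]), 'joint_velocities': array([ 0.00238229, -0.00177675, -0.00322963, -0.00041269,  0.00050448,
        0.0009258 ]), 'effort': array([ 3.02663348e-04, -4.24934900e+01, -3.66654646e+01,  4.69072597e-05,
        4.01030455e-03,  9.28083978e-06]), 'tcp_pos': array([ 0.18686109, -0.62202976,  0.25517589]), 'tool_rot': array([ 9.89373576e-01,  1.45392666e-01, -6.41720252e-05, -9.45986044e-04]), 'wrist_force': array([-0.08163263, -0.28044071, -0.53712287]), 'moment': array([-0.02965553, -0.00518052,  0.0054221 ]), 'grip_force': 0.0, 'gripper_width': 0.0853142932786244} ['MotionError', 'tip_extent']
```

View pics/top0.png

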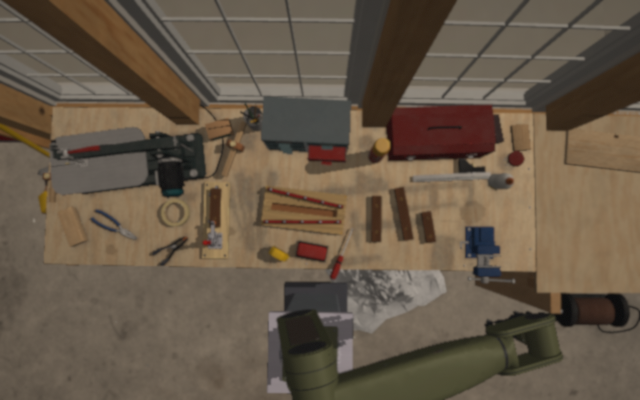

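View pics/scene0.png

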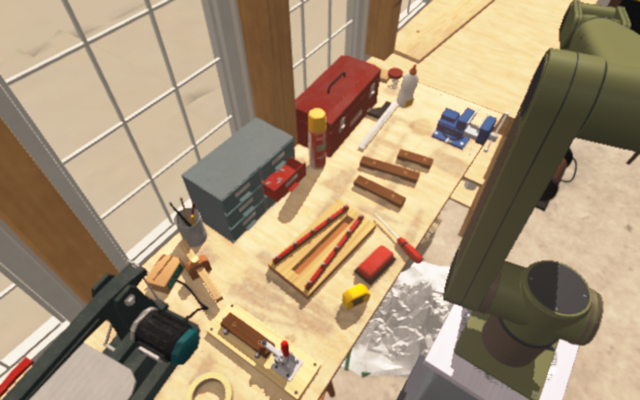

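The top view shows three loose bars at about (373,218), (402,213) and (427,227). The xylophone is at (303,211) with its wide end on the left, and the jig is at (215,218) with the clamp at its near end around (213,238). The can is at (379,150).

```bash
python3 - <<'E'
from h import *
d=np.load("top0.npz");f=d["f"].astype(int);P=d["P"];z=d["z"]
for u,v in[(373,218),(402,213),(427,227),(303,211),(213,238),(379,150),(350,240)]:print(u,v,P[v,u].round(3),f[v,u])
def rect(m,name):
    n,l,st,_=cv2.connectedComponentsWithStats(m.astype(np.uint8))
    for i in range(1,n):
        if st[i,4]<25: continue
        p=P[l==i]; (c,s,a)=cv2.minAreaRect(p[:,:2].astype(np.float32)*1000)
        print(name,st[i],np.round(c,1),np.round(s,1),round(a,1),"zmed",np.median(p[:,2]).round(4))
L=f.sum(-1)
roi=np.zeros(z.shape,bool);roi[170:262,190:450]=1
dark=roi&(L<270)&(f[...,0]<140)&(P[...,2]>0.008)&(P[...,2]<0.06)
rect(dark,"dark")
red=roi&(f[...,0]>110)&(f[...,1]<60)
rect(red,"red")
box=roi&(P[...,2]>0.015)&(P[...,2]<0.06)
rect(box,"high")
cv2.imwrite("pics/topcrop.png",cv2.resize(d["f"][165:270,190:450,::-1],None,fx=3,fy=3,interpolation=cv2.INTER_CUBIC))
s=np.load("scene0.npz");
cv2.imwrite("pics/scenecrop.png",cv2.resize(s["f"][290:400,190:340,::-1],None,fx=5,fy=5,interpolation=cv2.INTER_CUBIC))
f=s["f"].astype(int);P=s["P"]
m=(f[...,0]>130)&(f[...,1]<60)&(P[...,2]>0.09)&(P[...,2]<.2);m[:300]=0
rect(m,"grip")
n=P[m];print(n.min(0),n.max(0),np.median(n,0))
E
```

```text
373 218 [ 0.507 -0.231  0.015] [64 42 28]
402 213 [ 0.527 -0.34   0.023] [63 41 28]
427 227 [ 0.476 -0.434  0.022] [64 42 30]
303 211 [0.531 0.034 0.01 ] [107  69  43]
213 238 [0.425 0.358 0.065] [103  98  96]
379 150 [ 0.729 -0.228  0.221] [138 105  54]
350 240 [ 0.423 -0.146  0.001] [142 119  91]
dark [190 170  17   9  96] [666.8 437.7] [31.2 60.9] 1.7 zmed 0.0165
dark [203 187  18  53 625] [517.8 375.1] [ 66.6 199. ] 87.0 zmed 0.0339
dark [265 186  79  31 754] [549.6  36.7] [300.   85.2] 76.7 zmed 0.0261
dark [394 187  20  54 530] [ 526.6 -348. ] [200.6  38.5] 11.1 zmed 0.0189
dark [372 196  10  47 449] [ 504.3 -244.3] [174.2  36. ] 0.5 zmed 0.0192
dark [318 210  14   7  29] [523.1 -46.1] [51.3 18.9] 69.2 zmed 0.0113
dark [421 211  15  32 333] [ 478.2 -439.8] [117.3  40.8] 9.4 zmed 0.0188
dark [261 219  81   8 463] [487.3  40.1] [ 26.5 300.8] 0.9 zmed 0.0369
dark [276 226  47   7  57] [462.6  46.8] [174.1   4.5] 83.9 zmed 0.0225
dark [296 241  32  20 448] [380.8  -1.4] [114.  58.] 80.1 zmed 0.0339
dark [202 244  13   5  34] [397.8 390. ] [14.8 48.6] 11.0 zmed 0.0206
dark [269 247 
[... 324 characters left out ...]
med 0.0375
high [ 202  182   28   76 1489] [494.7 363. ] [283.9  98.6] 0.3 zmed 0.021
high [ 261  186   87   49 2745] [533.7  29.6] [310.5 150.1] 83.9 zmed 0.0245
high [395 187  19  54 467] [ 527.2 -348.3] [199.5  39.4] 11.1 zmed 0.0197
high [372 196  10  46 400] [ 505.9 -243.8] [169.8  35.6] 0.2 zmed 0.0196
high [421 210  15  33 278] [ 479.1 -439. ] [119.3  39.4] 9.4 zmed 0.0196
high [297 242  30  19 398] [381.4  -2.3] [110.8  53.2] 78.9 zmed 0.0344
high [269 245  21  17 153] [370.9 118.1] [74.7 32.7] 61.5 zmed 0.0533
high [336 255   8   7  40] [ 356.4 -106.4] [22.9 26.4] 0.5 zmed 0.0213
[0.40507668 0.36067482 0.16145833] [0.41515765 0.37187222 0.16991544] [0.41064089 0.3662155  0.1657367 ]
```

View pics/topcrop.png

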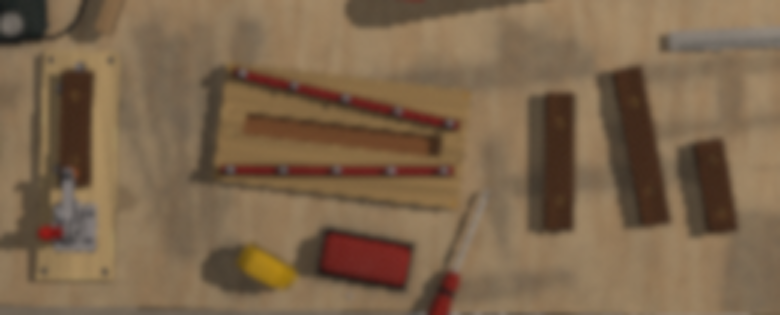

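View pics/scenecrop.png

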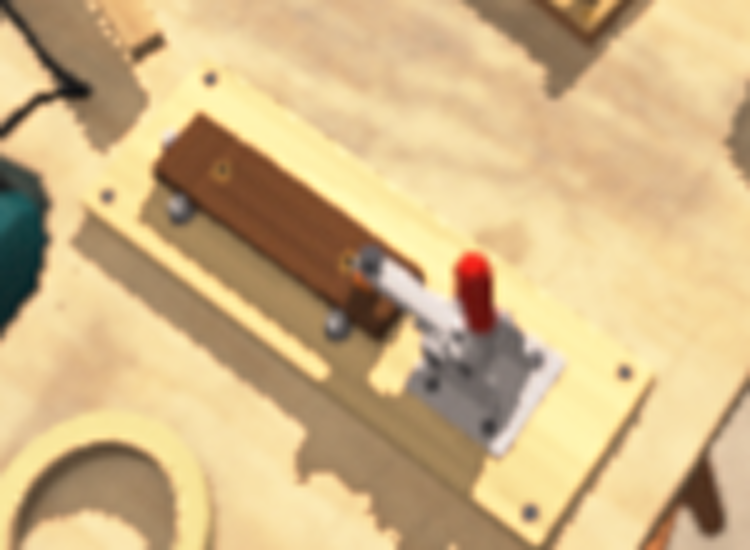

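The crops confirm the layout. The bars' headings lean toward +y at +x, and the box's wide end is at +y, so the longest bar goes at box y=+99. The handle is upright at about (0.411, 0.366), with its top at z 0.167, and swings toward the robot. I'll move in that direction and take wrist views on the way.

```bash

python3 -m inch '4 4 2 0 0 -.07;8 8 4 0 0 -.14;12 12 6 0 0 -.21;16 16 8 0 0 -.29;20 20 10 0 0 -.29'
python3 -m inch '1 4 0 0 0 0;2 8 0 0 0 0;3 8 0 0 0 0;3 8 0 0 0 0'
cat > look.py <<'E'
import sys
from h import *
c=cap("wrist");n=sys.argv[1];save(c,n);np.savez(n+".npz",f=c["frame"],P=c["P"],z=c["range_z"])
s=c["s"];print(s["t"],np.round(s["tcp_pos"],4),"tool x yaw",np.degrees(np.arctan2(*R.from_quat(s["tool_rot"]).as_matrix()[[1,0],0])).round(2))
print(np.round(s["joint_positions"],2))
f=c["frame"].astype(int);P=c["P"];z=c["range_z"]
lo,hi=[float(a) for a in sys.argv[2:4]] if len(sys.argv)>2 else (.01,.06)
m=((z>0)&(P[...,2]>lo)&(P[...,2]<hi)).astype(np.uint8)
k,l,st,_=cv2.connectedComponentsWithStats(m)
for i in range(1,k):
    if st[i,4]<600: continue
    p=P[l==i];(a,b,g)=cv2.minAreaRect(p[:,:2].astype(np.float32)*1000)
    print(st[i],np.round(a,1),np.round(b,1),round(g,2),np.percentile(p[:,2],[5,50,95]).round(4),f[l==i].mean(0).round())
E
python3 look.py wbars
```

```text
t: 0.72
tcp_pos: [0.3879, -0.4209, 0.3564]
tool_rot: [1.0, 0.001, -0.0, -0.0]
wrist_force: [0.7, -0.4, -0.5]
gripper_width: 0.0855
grip_force: 0.0
t: 1.23
tcp_pos: [0.4173, -0.3427, 0.3559]
tool_rot: [1.0, 0.001, -0.0, -0.0]
wrist_force: [-0.2, 0.8, -0.4]
gripper_width: 0.0855
grip_force: 0.0
1.225 [ 0.4173 -0.3427  0.3559] tool x yaw 0.15
[-0.79 -0.16  1.77 -0.    1.54  0.78]
[    0     0   160   136 16102] [531.1 -20.3] [208.6 150.8] 83.92 [0.0222 0.0244 0.043 ] [175. 133.  89.]
[ 296    0   55  151 4384] [ 521.2 -348.4] [190.5  38.1] 11.11 [0.0188 0.0203 0.0218] [114.  75.  45.]
[ 227   15   38  140 4167] [ 507.4 -243.4] [175.1  38.7] 0.39 [0.0182 0.0202 0.0217] [112.  72.  43.]
[ 373   62   38   95 2602] [ 479.  -440.3] [120.3  37.9] 10.19 [0.0184 0.0203 0.0218] [112.  73.  44.]
[ 473  107  110  136 4155] [ 407.2 -604.8] [109.4 199.9] 71.27 [0.012  0.0288 0.0581] [70. 82. 98.]
[ 140  117   45  132 1470] [ 374.1 -115.4] [ 27.5 206. ] 68.6 [0.0136 0.0218 0.0275] [168.  84.  72.]
[  37  154   90   52 3330] [381.8  -1.2] [113.8  60.5] 79.27 [0.0106 0.0356 0.0376] [152.  53.  43.]
[  0 173  35  38 893] [370.3 101.3] [56.3 28.1] 23.1 [0.0121 0.0294 0.0464] [182. 149.   9.]
```

```bash

python3 -m inch '0 5 0 0 0 0;0 11 0 0 0 0;0 17 0 0 0 0;0 22 0 0 0 0;0 27 0 0 0 0' | head -2
python3 -m inch '0 5 0 0 0 0;0 10 0 0 0 0;0 10 0 0 0 0;0 10 0 0 0 0' | head -2
python3 look.py wbox .015 .06
python3 -m inch '0 5 0 0 0 0;0 11 0 0 0 0;0 17 0 0 0 0;0 22 0 0 0 0;0 27 0 0 0 0' | head -2
python3 -m inch '0 4 0 0 0 0;0 6 0 0 0 0;0 6 0 0 0 0;0 6 0 0 0 0' | head -2
python3 look.py wjig .03 .05
```

```text
t: 1.9
tcp_pos: [0.4168, -0.0721, 0.3563]
t: 2.4
tcp_pos: [0.4172, 0.0266, 0.3562]
2.4 [0.4172 0.0266 0.3562] tool x yaw 0.06
[-0.06 -0.46  2.   -0.    1.6   1.51]
[   12     0   113   203 13303] [481. 364.] [264.3  98.7] 0.1 [0.017  0.0196 0.045 ] [167. 141. 104.]
[  196     0   250   137 24514] [536.4  31.4] [309.8 150.7] 83.89 [0.0229 0.0246 0.043 ] [171. 129.  86.]
[ 583    0   39  152 4733] [ 522.5 -346.8] [193.8  42.2] 11.33 [0.0175 0.0202 0.0217] [106.  68.  40.]
[ 497   16   52  139 4193] [ 507.5 -242.7] [ 40.4 174.7] 89.94 [0.0181 0.0202 0.0217] [108.  70.  41.]
[ 383  123   66  126 1289] [ 371.2 -113.4] [ 27.4 196.8] 69.36 [0.0157 0.023  0.0277] [150.  74.  63.]
[ 300  160   80   45 2683] [ 3.815e+02 -3.000e-01] [109.4  49.8] 79.74 [0.0301 0.0361 0.0378] [165.  55.  44.]
[ 224  168   58   44 1413] [369.4 119.3] [75.  33.3] 61.43 [0.0192 0.0534 0.0596] [202. 167.   7.]
t: 3.08
tcp_pos: [0.418, 0.2977, 0.3562]
t: 3.58
tcp_pos: [0.4176, 0.3561, 0.3563]
3.575 [0.4176 0.3561 0.3563] tool x yaw -0.0
[ 0.61 -0.14  1.75 -0.    1.54  2.18]
[ 292    0   38  123 3594] [536.5 367.7] [142.   45.3] 0.07 [0.0366 0.0382 0.0397] [111.  73.  45.]
[ 474    0  166   48 2419] [587.8  61.7] [220.6  15.4] 77.45 [0.0323 0.0415 0.044 ] [112.  42.  37.]
[ 452   95  188   14 1961] [491.6  62.7] [ 14.1 241.5] 0.78 [0.0385 0.0418 0.0454] [137.  53.  45.]
[ 532  161   82   45 2533] [381.3   1.7] [108.6  49. ] 79.87 [0.0317 0.0362 0.0378] [162.  54.  43.]
```

```bash
python3 - <<'E'
from h import *
d=np.load("wbox.npz");f=d["f"].astype(int);P=d["P"];z=d["z"]
m=((f[...,0]>100)&(f[...,1]<70)&(f[...,2]<70)&(P[...,2]>.037)&(P[...,2]<.048)).astype(np.uint8)
m=cv2.morphologyEx(m,cv2.MORPH_CLOSE,np.ones((15,25)))
k,l,st,_=cv2.connectedComponentsWithStats(m)
for i in range(1,k):
    if st[i,4]>300:
        p=P[(l==i)&(P[...,2]>.037)&(P[...,2]<.046)];print("felt",st[i],*[np.round(a,2) for a in cv2.minAreaRect(p[:,:2].astype(np.float32)*1000)],np.median(p[:,2]))
d=np.load("wjig.npz");f=d["f"].astype(int);P=d["P"];z=d["z"]
m=(f[...,0]>120)&(f[...,1]<60)&(P[...,2]>.09)&(P[...,2]<.2)
p=P[m];print("grip",len(p),p.min(0).round(4) if len(p) else 0,p.max(0).round(4),np.median(p,0).round(4))
E
```

```text
felt [  24    0   54  121 3269] [537.73 363.94] [139.79  38.48] 0.08 0.03826138612995328
felt [ 212    0  224   57 2052] [579.88  19.99] [273.81  12.58] 76.87 0.04212262416298013
felt [ 200   95  226   12 2067] [491.76  36.35] [ 11.6  287.54] 0.59 0.042166823869875
felt [ 304  166   71   36 1718] [381.97   0.67] [97.43 38.2 ] 81.04 0.037460112438482795
grip 278 [0.4073 0.3573 0.1051] [0.4209 0.3712 0.1688] [0.4171 0.3641 0.1629]
```

View pics/wjig.png

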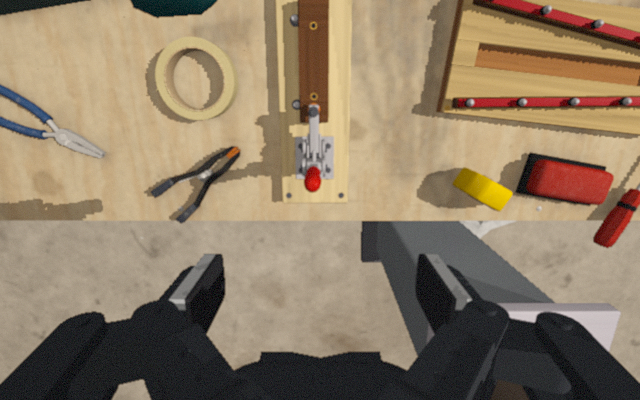

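The wrist view shows the handle's grip upright at (313,180) and the bar pinned on its left at (313,60). The felt heights (42 mm) and bar tops (20 mm, and 38 mm on the jig) match the given sizes. Next I'll close the fingers, check where the tips are, and push the handle.

```bash
cat > tip.py <<'E'
from h import *
c=cap("wrist");M=np.array(c["mount"]);z=c["range_z"];s=c["s"]
Q=(c["P"]-s["tcp_pos"])@R.from_quat(s["tool_rot"]).as_matrix()
m=(z>0)&(Q[...,2]<.06)&(abs(Q[...,0])<.03)&(Q[...,2]>-.03)
p=Q[m];print(len(p),"tool z pct",np.percentile(p[:,2],[50,95,99,100]).round(4),"x",p[p[:,2]>p[:,2].max()-.01].min(0).round(3),p[p[:,2]>p[:,2].max()-.01].max(0).round(3),s["gripper_width"])
E
python3 tip.py
python3 -m inch '2 .4 -3 0 0 0;4 .8 -6 0 0 0;4 .8 -10 0 0 0;4 .8 -10 0 0 0;4 .8 -10 0 0 0' 1 40
python3 -m inch '0 0 0 0 0 0;0 0 0 0 0 0;0 0 0 0 0 0' | tail -2
python3 tip.py
```

```text
6185 tool z pct [-0.0119  0.0069  0.0103  0.012 ] x [-0.012 -0.055  0.002] [0.011 0.055 0.012] 0.08556923121040333
t: 4.3
tcp_pos: [0.4575, 0.3653, 0.2582]
tool_rot: [1.0, 0.001, 0.001, -0.001]
wrist_force: [0.2, -0.5, 0.7]
gripper_width: 0.0002
grip_force: 0.0
gripper_width: -0.0002
grip_force: 0.0
7211 tool z pct [-0.0218  0.0122  0.0177  0.0214] x [ 0.006 -0.014  0.011] [0.011 0.013 0.021] -0.00018542652686919943
```

```bash

python3 -m inch '0 0 -5 0 0 0;0 0 -9.7 0 0 0;0 0 -9.7 0 0 0' | sed -n 2,4p
python3 -m inch '-2 0 0 0 0 0;-3 0 0 0 0 0;-4 0 0 0 0 0;-5.5 0 -.2 0 0 0;-6.5 0 -.5 0 0 0'  | sed -n 2,4p
python3 -m inch '-1.5 0 -.6 0 0 0;-3 0 -1.5 0 0 0;-4 0 -2.7 0 0 0;-4.6 0 -3.8 0 0 0;-4.8 0 -4.4 0 0 0'  | sed -n 2,4p
python3 - <<'E'
from h import *
c=cap("scene");f=c["frame"];cv2.imwrite("pics/s1.png",cv2.resize(f[230:400,150:400,::-1],None,fx=3,fy=3,interpolation=cv2.INTER_CUBIC))
E
```

```text
tcp_pos: [0.4543, 0.3638, 0.1547]
tool_rot: [1.0, 0.001, -0.004, 0.003]
wrist_force: [-0.2, 0.7, 0.5]
tcp_pos: [0.3906, 0.3655, 0.1543]
tool_rot: [1.0, 0.001, -0.0, -0.0]
wrist_force: [-1.5, 0.2, 0.1]
tcp_pos: [0.3433, 0.3651, 0.109]
tool_rot: [1.0, 0.001, -0.001, 0.001]
wrist_force: [1.1, 0.0, 6.1]
```

View pics/s1.png

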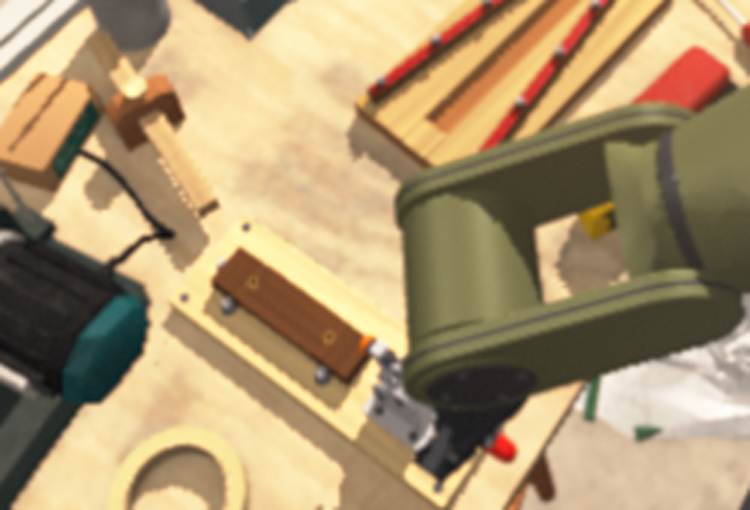

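The handle is down with its red grip at (500,447), and the arm is upright off the bar at (380,350). I'll press slightly more to be sure it's fully open, then back off and look at the bar.

```bash

python3 -m inch '0 0 -.2 0 0 0;0 0 -.5 0 0 0;0 0 -.5 0 0 0' | sed -n 2,4p
python3 -m inch '0 0 4 0 0 0;0 0 9 0 0 0;4 0 14 0 0 0;8 0 19 0 0 0;12 0 24 0 0 0' 0 | sed -n 2,4p
python3 -m inch '3 0 0 0 0 0;3 0 0 0 0 0;3 0 0 0 0 0' | sed -n 2,4p
python3 look.py wj2 .03 .05
python3 - <<'E'
from h import *
d=np.load("wj2.npz");f=d["f"].astype(int);P=d["P"]
m=((f.sum(-1)<300)&(P[...,2]>.034)&(P[...,2]<.042)&(abs(P[...,1]-.364)<.024)).astype(np.uint8)
m=cv2.morphologyEx(m,cv2.MORPH_OPEN,np.ones((9,9)))
p=P[m>0];print([np.round(a,2) for a in cv2.minAreaRect(p[:,:2].astype(np.float32)*1000)],np.percentile(p[:,0],[.5,99.5]),np.percentile(p[:,1],[1,99]))
E
```

```text
tcp_pos: [0.3444, 0.3659, 0.1085]
tool_rot: [1.0, 0.001, -0.001, 0.0]
wrist_force: [-7.6, -6.4, 17.5]
tcp_pos: [0.4626, 0.3653, 0.3437]
tool_rot: [1.0, 0.001, 0.001, -0.0]
wrist_force: [0.3, 0.1, -1.1]
tcp_pos: [0.4907, 0.3653, 0.3408]
tool_rot: [1.0, 0.001, -0.001, 0.0]
wrist_force: [-1.0, 0.4, -0.4]
7.775 [0.4907 0.3653 0.3408] tool x yaw 0.09
[0.55 0.   1.64 0.   1.5  2.12]
[ 300   53   37  127 3687] [542.6 367.8] [ 45.4 155.5] 89.82 [0.0367 0.0383 0.0397] [114.  76.  47.]
[ 479   54  161   54 2190] [589.1  63.3] [218.8  14.7] 77.34 [0.0334 0.0415 0.044 ] [127.  48.  42.]
[ 457  153  183   14 1960] [491.3  62.9] [ 14.6 241. ] 0.66 [0.0348 0.0418 0.0457] [131.  48.  39.]
[ 535  215   82   41 2300] [381.8   1.6] [106.8  47.8] 79.96 [0.0316 0.0361 0.0377] [165.  55.  44.]
[array([539.25, 365.21]), array([ 35.86, 145.32]), np.float64(89.99)] [0.46807087 0.61155557] [0.34759709 0.38275419]
```

View pics/wj2.png

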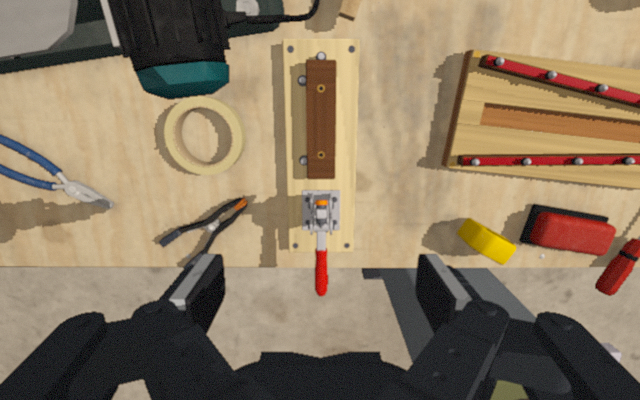

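The clamp is fully open: the red handle lies back at (321,270), and the bar at (320,120) is free. I'll check how close the drill head is before descending.

```bash
python3 - <<'E'
from h import *
print(monitor.state()["tcp_pos"])
c=cap("top")
for P in(np.load("wj2.npz")["P"],c["P"]):
    m=(P[...,0]>.4)&(P[...,0]<.7)&(P[...,1]>.4)&(P[...,1]<.55)&(P[...,2]>.06)&(P[...,2]<.6)
    p=P[m];print(len(p), p.min(0).round(3),p.max(0).round(3))
    for x in np.arange(.4,.7,.04):
        q=p[abs(p[:,0]-x)<.02]
        if len(q):print(round(x,2),q[:,1].min().round(3),q[:,2].max().round(3))
E
python3 -m inch '2 0 -4 0 0 0;4 0 -8 0 0 0;4.6 0 -12 0 0 0;4.6 0 -16 0 0 0;4.6 0 -19 0 0 0' | sed -n 2,4p
```

```text
[0.49040438 0.36539778 0.34086046]
25991 [0.477 0.4   0.118] [0.648 0.542 0.407]
0.48 0.403 0.403
0.52 0.4 0.407
0.56 0.451 0.19
0.6 0.445 0.197
0.64 0.4 0.197
1020 [0.502 0.4   0.061] [0.7   0.541 0.599]
0.52 0.42 0.599
0.56 0.45 0.185
0.6 0.446 0.196
0.64 0.4 0.201
0.68 0.452 0.284
tcp_pos: [0.5355, 0.3653, 0.1493]
tool_rot: [1.0, 0.001, -0.001, 0.001]
wrist_force: [-0.2, -0.4, 0.8]
```

```bash

python3 -m inch '.4 0 -4 0 0 0;.4 0 -8 0 0 0;.4 0 -10 0 0 0;.4 0 -10.2 0 0 0;.4 0 -10.2 0 0 0' | sed -n 2,4p
python3 -m inch '0 0 0 0 0 0;0 0 0 0 0 0;0 0 0 0 0 0;0 0 0 0 0 0' 1 40
python3 -m inch '0 0 2 0 0 0;0 0 5 0 0 0;0 0 9 0 0 0;0 0 13 0 0 0;0 0 13 0 0 0' 
python3 look.py wj3 .1 .25
```

```text
tcp_pos: [0.5419, 0.3662, 0.0514]
tool_rot: [1.0, 0.001, 0.001, -0.001]
wrist_force: [-0.4, -0.4, 0.7]
t: 9.62
tcp_pos: [0.5418, 0.3648, 0.051]
tool_rot: [1.0, 0.001, 0.001, 0.001]
wrist_force: [-0.9, -4.8, 5.5]
gripper_width: 0.0369
grip_force: 42.0
t: 10.25
tcp_pos: [0.5433, 0.3672, 0.1859]
tool_rot: [1.0, 0.001, 0.004, -0.003]
wrist_force: [-0.2, 0.7, -1.3]
gripper_width: 0.037
grip_force: 41.3
10.25 [0.5433 0.3672 0.1859] tool x yaw 0.11
[0.51 0.18 1.71 0.   1.24 2.08]
[    0     0   285   220 33774] [617.4 459.4] [ 65.2 137.1] 45.2 [0.1363 0.1744 0.1882] [44. 56. 55.]
[   23   104   598   296 62659] [556.4 367.4] [107.9 106.8] 44.45 [0.1726 0.2178 0.2474] [71. 58. 49.]
```

```bash
cat > held.py <<'E'
from h import *
c=cap("wrist");z=c["range_z"];s=c["s"];f=c["frame"].astype(int)
Q=(c["P"]-s["tcp_pos"])@R.from_quat(s["tool_rot"]).as_matrix()
m=((z>0)&(Q[...,2]>.006)&(Q[...,2]<.022)&(abs(Q[...,1])<.03)&(f[...,0]-f[...,2]>25)).astype(np.uint8)
k,l,st,_=cv2.connectedComponentsWithStats(m)
for i in range(1,k):
    if st[i,4]>300:
        p=Q[l==i];print(st[i],"x",np.percentile(p[:,0],[.3,99.7]).round(4),"y",np.percentile(p[:,1],[1,99]).round(4),"z",np.median(p[:,2]).round(4),[np.round(a,2) for a in cv2.minAreaRect(p[:,:2].astype(np.float32)*1000)])
print(s["tcp_pos"].round(4),s["gripper_width"])
E
python3 held.py
python3 - <<'E'
from h import *
o=np.array([.5364,.0314]);a=np.radians(-6.15)
for n,y in zip(["longest","second","third","shortest"],[.099,.033,-.033,-.099]):
    print(n,(o+y*np.array([-np.sin(a),np.cos(a)])).round(4))
E
```

```text
[  273   104    96   253 21473] x [-0.0451  0.0712] y [-0.0186  0.0184] z 0.0127 [array([12.04, -0.49]), array([118.4,  39.1]), np.float64(0.05)]
[0.542  0.3663 0.1826] 0.036607047666121814
longest [0.547  0.1298]
second [0.5399 0.0642]
third [ 0.5329 -0.0014]
shortest [ 0.5258 -0.067 ]
```

```bash

python3 -m inch '0 -4 0 0 0 0;0 -9 0 0 0 -.04;0 -14 0 0 0 -.107;0 -19 0 0 0 -.107;0 -24 0 0 0 -.107' | sed -n 2,3p
python3 -m inch '0 -5 0 0 0 0;0 -10 0 0 0 0;-.6 -12.8 0 0 0 0;-.6 -12.8 -4 0 0 0;-.6 -12.8 -4 0 0 0' | sed -n 2,3p
python3 -m inch '0 0 0 0 0 0' | sed -n 2,7p
python3 look.py wp1 .015 .06 | head -3
```

```text
tcp_pos: [0.5395, 0.1239, 0.1772]
tool_rot: [0.999, -0.052, -0.002, 0.0]
tcp_pos: [0.5311, -0.0024, 0.1343]
tool_rot: [0.999, -0.053, -0.006, -0.0]
tcp_pos: [0.5347, -0.0021, 0.1393]
tool_rot: [0.999, -0.052, -0.001, -0.0]
wrist_force: [0.9, 0.1, -0.7]
gripper_width: 0.0371
grip_force: 41.3
11.725 [ 0.5347 -0.0021  0.1393] tool x yaw -6.0
[-0.1  -0.03  2.01  0.    1.16  1.57]
[ 591   84   49  219 7091] [ 507.8 -239.4] [175.9  37.8] 1.63 [0.0165 0.0202 0.0213] [112.  72.  44.]
```

```bash

python3 -m inch '.1 0 -2 0 0 0;.1 0 -4 0 0 0;.1 0 -5.5 0 0 0;.1 0 -5.5 0 0 0;.1 0 -5.5 0 0 0' | sed -n 2,4p
python3 held.py; python3 look.py wp2 .015 .06 >/dev/null
```

```text
tcp_pos: [0.5366, -0.0025, 0.0852]
tool_rot: [0.999, -0.052, 0.0, 0.0]
wrist_force: [-0.0, 0.6, -0.5]
[  273   104    96   253 21468] x [-0.0449  0.0712] y [-0.0185  0.0184] z 0.0127 [array([11.98, -0.34]), array([118.46,  38.85]), np.float64(0.02)]
[ 0.5366 -0.0025  0.0852] 0.03680283554843317
```

View pics/wp2.png

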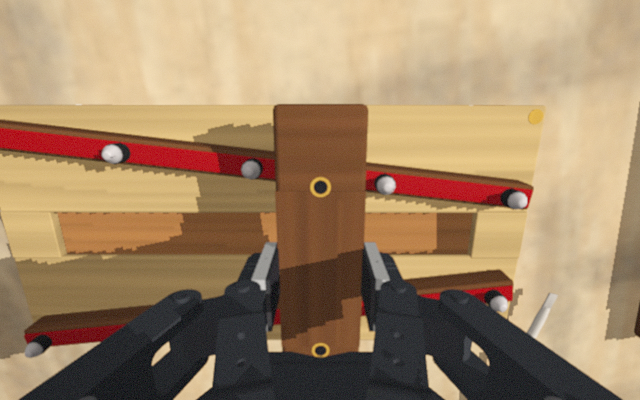

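The bar hangs between the middle pin (251,169) and the next one toward the narrow end (386,185), evenly spaced. I'll lower and release with a limited opening.

```bash

python3 -m inch '-.1 0 -.5 0 0 0;-.1 0 -.9 0 0 0;-.1 0 -1 0 0 0;-.1 0 -1 0 0 0' | sed -n 2,4p
python3 -m inch '0 0 0 0 0 0;0 0 0 0 0 0;0 0 0 0 0 0' .4 | sed -n 2,6p
python3 -m inch '0 0 2 0 0 0;0 0 5 0 0 0;0 0 9 0 0 0;0 0 14 0 0 0;0 0 20 0 0 0' | sed -n 2,3p
python3 -m inch '-3 0 3 0 0 .107;-6 0 6 0 0 .107;-9 0 9 0 0 .107;-9 0 9 0 0 .107' 0| sed -n 2,3p
python3 look.py wp3 .048 .075
```

```text
tcp_pos: [0.5351, -0.0025, 0.075]
tool_rot: [0.999, -0.053, -0.0, 0.0]
wrist_force: [-2.2, -0.5, 3.0]
tcp_pos: [0.5352, -0.0025, 0.0747]
tool_rot: [0.999, -0.053, 0.0, -0.0]
wrist_force: [0.4, -1.3, 0.5]
gripper_width: 0.0512
grip_force: 0.0
tcp_pos: [0.5343, -0.0024, 0.2751]
tool_rot: [0.999, -0.053, -0.001, -0.0]
tcp_pos: [0.4451, -0.0026, 0.3684]
tool_rot: [1.0, 0.001, 0.004, 0.0]
14.5 [ 0.4451 -0.0026  0.3684] tool x yaw 0.09
[-0.13 -0.4   1.93  0.    1.6   1.44]
[ 300   26   43  127 3798] [532.4  -2.6] [ 38.  148.5] 83.96 [0.0609 0.0623 0.0638] [113.  73.  44.]
[ 33 162  36  35 653] [420.7 362.5] [44.5 34.1] 0.17 [0.0493 0.06   0.0737] [157. 151. 149.]
[208 194  45  35 966] [372.8 124.7] [60.  32.7] 62.03 [0.0491 0.0583 0.0606] [215. 179.   4.]
```

```bash
python3 - <<'E'
from h import *
P=np.load("wp3.npz")["P"]
m=((P[...,2]>.018)&(P[...,2]<.07)).astype(np.uint8)
k,l,st,_=cv2.connectedComponentsWithStats(m)
for i in range(1,k):
    if st[i,4]>15000: print([np.round(a,2) for a in cv2.minAreaRect(P[l==i][:,:2].astype(np.float32)*1000)])
E
python3 -m inch '1 -5 -4 0 0 0;2 -10 -8 0 0 0;4 -15 -12 0 0 0;6 -20 -16 0 0 0;6.2 -24 -20 0 0 0' | sed -n 2,3p
python3 -m inch '0 0 -3 0 0 0;0 0 -6 0 0 0;0 0 -6 0 0 0' | sed -n 2,3p
python3 look.py wb2 .015 .03
```

```text
[array([536.34,  31.18]), array([311.08, 150.97]), np.float64(83.82)]
tcp_pos: [0.5069, -0.2388, 0.1666]
tool_rot: [1.0, 0.001, -0.001, -0.0]
tcp_pos: [0.5038, -0.2358, 0.1046]
tool_rot: [1.0, 0.001, -0.004, -0.002]
15.55 [ 0.5038 -0.2358  0.1046] tool x yaw 0.09
[-0.53  0.07  1.98  0.    1.1   1.03]
[  450     0    77   311 19379] [ 528.6 -346.4] [204.   40.1] 11.14 [0.0188 0.0203 0.0214] [123.  80.  49.]
[    0    52   156   241 23473] [525.8 -71.7] [104.8 150.1] 83.74 [0.0213 0.0242 0.0255] [190. 160. 106.]
[  301    66    65   257 14963] [ 507.5 -243.2] [176.4  38.3] 0.19 [0.0192 0.0204 0.0214] [127.  84.  51.]
[ 580  160   60  166 8304] [ 479.2 -439.1] [121.   38.8] 9.68 [0.017  0.0203 0.0213] [113.  74.  44.]
```

```bash

python3 -m inch '0 0 -3 0 0 0;0 0 -6 0 0 0;0 0 -7.7 0 0 0;0 0 -7.7 0 0 0;0 0 -7.7 0 0 0' | sed -n 2,4p
python3 -m inch '0 0 0 0 0 0;0 0 0 0 0 0;0 0 0 0 0 0;0 0 0 0 0 0' 1 40
python3 -m inch '0 0 2 0 0 0;0 0 5 0 0 0;0 0 9 0 0 0;0 0 13 0 0 0;0 0 13 0 0 0' |sed -n 2,6p
python3 held.py
```

```text
tcp_pos: [0.5075, -0.2377, 0.0343]
tool_rot: [1.0, 0.001, 0.001, 0.001]
wrist_force: [-0.4, -0.3, -0.1]
t: 16.73
tcp_pos: [0.5072, -0.2377, 0.0339]
tool_rot: [1.0, 0.001, 0.001, 0.001]
wrist_force: [0.1, 0.2, 4.4]
gripper_width: 0.0366
grip_force: 41.8
tcp_pos: [0.5085, -0.2383, 0.1678]
tool_rot: [1.0, 0.001, 0.004, 0.002]
wrist_force: [-0.2, 0.9, -1.2]
gripper_width: 0.0369
grip_force: 41.2
[  271    56   100   300 26074] x [-0.0455  0.0887] y [-0.0186  0.0184] z 0.0136 [array([20.61, -0.36]), array([136.66,  38.85]), np.float64(0.12)]
[ 0.5085 -0.2383  0.1678] 0.036898294806223655
```

```bash

python3 -m inch '.5 4 0 0 0 0;1 9 0 0 0 -.04;2 14 0 0 0 -.107;3.1 19 0 0 0 -.107;3.1 24 0 0 0 -.107' | sed -n 2,3p
python3 -m inch '0 4 0 0 0 0;0 6.3 0 0 0 0;0 6.3 -2 0 0 0;0 6.3 -4 0 0 0;0 6.3 -4 0 0 0' | sed -n 2,3p
python3 -m inch '0 0 0 0 0 0;0 0 0 0 0 0' | sed -n 2,3p;python3 held.py
```

```text
tcp_pos: [0.5363, 0.0046, 0.1606]
tool_rot: [0.999, -0.053, -0.002, -0.0]
tcp_pos: [0.5348, 0.0648, 0.1186]
tool_rot: [0.999, -0.053, -0.004, 0.0]
tcp_pos: [0.5381, 0.0653, 0.1236]
tool_rot: [0.999, -0.053, 0.001, -0.0]
[  271    56   100   300 26068] x [-0.0455  0.0886] y [-0.0185  0.0184] z 0.0136 [array([20.87, -0.24]), array([136.29,  38.99]), np.float64(0.23)]
[0.5381 0.0653 0.1236] 0.037182197313973424
```

```bash

python3 -m inch '0 -.1 -2 0 0 0;0 -.1 -3.5 0 0 0;0 -.1 -4 0 0 0;0 -.1 -4 0 0 0;0 -.1 -4 0 0 0' | sed -n 2,4p
```

```text
tcp_pos: [0.5379, 0.0648, 0.0832]
tool_rot: [0.999, -0.053, 0.0, -0.0]
wrist_force: [-0.2, -0.0, -1.7]
```

```bash

python3 -m inch '.1 0 -.4 0 0 0;.1 0 -.7 0 0 0;.1 0 -.8 0 0 0;.1 0 -.8 0 0 0' | sed -n 2,4p
python3 -m inch '0 0 0 0 0 0;0 0 0 0 0 0;0 0 0 0 0 0' .4 | sed -n 2,6p
python3 -m inch '0 0 2 0 0 0;0 0 5 0 0 0;0 0 9 0 0 0;0 0 14 0 0 0;0 0 20 0 0 0' | sed -n 2,3p
python3 -m inch '-3 0 3 0 0 .107;-6 -3 6 0 0 .107;-9 -6 9 0 0 .107;-9 -6 9 0 0 .107' 0| sed -n 2,3p
python3 look.py wp4 .048 .075
```

```text
tcp_pos: [0.5388, 0.0648, 0.0759]
tool_rot: [0.999, -0.053, 0.0, 0.0]
wrist_force: [-3.6, -0.5, 5.3]
tcp_pos: [0.5384, 0.0648, 0.0747]
tool_rot: [0.999, -0.053, -0.0, -0.0]
wrist_force: [0.3, -0.4, 0.6]
gripper_width: 0.0512
grip_force: 0.0
tcp_pos: [0.5376, 0.0647, 0.2751]
tool_rot: [0.999, -0.053, -0.001, 0.0]
tcp_pos: [0.4483, 0.0036, 0.3685]
tool_rot: [1.0, -0.0, 0.004, 0.0]
21.575 [0.4483 0.0036 0.3685] tool x yaw -0.04
[-0.11 -0.39  1.93 -0.    1.6   1.46]
[ 253    9   40  152 4723] [539.5  64.4] [ 38.5 176.9] 83.94 [0.0605 0.0623 0.0637] [111.  71.  42.]
[ 305   29   43  126 3772] [532.3  -2.6] [ 38.1 148.4] 84.02 [0.0609 0.0623 0.0638] [112.  72.  43.]
[ 39 165  35  84 822] [386.5 359.1] [114.1  31.6] 3.09 [0.0496 0.0647 0.0744] [150. 136. 132.]
[213 196  45  35 957] [373.3 124.7] [59.8 32.6] 61.1 [0.0492 0.0582 0.0605] [213. 177.   4.]
```

```bash

python3 -m inch '1 -5 -2 0 0 0;2 -11 -6 0 0 .06;4 -17 -10 0 0 .12;6 -22 -14 0 0 .194;7.5 -27 -18 0 0 .194' .15 | sed -n 2,3p
python3 -m inch '.5 -4 -3 0 0 0;.5 -8 -6 0 0 0;.5 -8 -8 0 0 0;.5 -8 -8 0 0 0;.5 -8 -8 0 0 0' | sed -n 2,3p
python3 look.py wb3 .015 .03
```

```text
tcp_pos: [0.5165, -0.2429, 0.1998]
tool_rot: [0.995, 0.098, -0.001, -0.001]
tcp_pos: [0.5216, -0.3211, 0.1234]
tool_rot: [0.995, 0.098, 0.0, 0.0]
22.875 [ 0.5216 -0.3211  0.1234] tool x yaw 11.3
[-0.64  0.16  1.85  0.    1.14  0.73]
[   0   27   52  225 9009] [ 521.7 -113.7] [ 32.1 152. ] 88.26 [0.0167 0.024  0.0255] [160. 130.  82.]
[  330    51    62   275 14731] [ 528.5 -346.9] [203.9  38.4] 11.05 [0.0192 0.0204 0.0214] [110.  71.  42.]
[ 437  211   61   97 3959] [ 500.5 -436.1] [77.4 39.6] 9.72 [0.0184 0.0203 0.0214] [105.  67.  40.]
[   0  236   84  162 2368] [ 382.8 -121.1] [ 24.4 167.7] 65.06 [0.0154 0.0213 0.0271] [160.  85.  75.]
[607 342  33  43 748] [ 439.3 -598.6] [14.3 35.2] 81.89 [0.0166 0.0232 0.0288] [26. 45. 69.]
```

```bash

python3 -m inch '.7 -2.6 0 0 0 0;.7 -2.6 -3 0 0 0;.7 -2.6 -6 0 0 0;.7 -2.6 -6 0 0 0;.7 -2.6 -6 0 0 0' | sed -n 2,4p
```

```text
tcp_pos: [0.5292, -0.3484, 0.0651]
tool_rot: [0.995, 0.098, 0.001, 0.001]
wrist_force: [-0.3, -0.2, -0.1]
```

```bash

python3 -m inch '0 .1 -2 0 0 0;0 .1 -3.2 0 0 0;0 .1 -3.2 0 0 0' | sed -n 2,4p
python3 -m inch '0 .1 0 0 0 0;0 .1 0 0 0 0;0 .1 0 0 0 0;0 .1 0 0 0 0' 1 40 | sed -n 2,6p
python3 -m inch '0 0 2 0 0 0;0 0 5 0 0 0;0 0 9 0 0 0;0 0 13 0 0 0;0 0 13 0 0 0' |sed -n 2,6p
python3 held.py
```

```text
tcp_pos: [0.5269, -0.3463, 0.029]
tool_rot: [0.995, 0.098, -0.001, -0.001]
wrist_force: [-0.0, 0.6, 0.4]
tcp_pos: [0.5285, -0.3466, 0.0318]
tool_rot: [0.995, 0.098, 0.001, 0.001]
wrist_force: [0.4, 0.1, 2.1]
gripper_width: 0.0368
grip_force: 41.9
tcp_pos: [0.5301, -0.3478, 0.1669]
tool_rot: [0.995, 0.098, 0.003, 0.003]
wrist_force: [0.8, 0.6, -2.4]
gripper_width: 0.0366
grip_force: 41.5
[  270    16   103   341 30509] x [-0.0438  0.1012] y [-0.0186  0.0183] z 0.0115 [array([27.82, -0.51]), array([149.09,  38.94]), np.float64(0.1)]
[ 0.5301 -0.3478  0.1669] 0.03657295305219313
```

```bash

python3 -m inch '0 5 0 0 0 0;0 10 0 0 0 -.08;0 15 0 0 0 -.16;.5 20 0 0 0 -.24;1 25 0 0 0 -.304' | sed -n 2,3p
python3 -m inch '0 5 0 0 0 0;0 10 0 0 0 0;.4 15 0 0 0 0;.8 20 0 0 0 0;.8 22.5 0 0 0 0' | sed -n 2,3p
python3 -m inch '0 0 -2 0 0 0;0 0 -4 0 0 0;0 0 -4 0 0 0;0 0 -4 0 0 0' | sed -n 2,3p
python3 held.py;python3 look.py wp5 .015 .03|head -1
```

```text
tcp_pos: [0.5365, -0.0942, 0.1588]
tool_rot: [0.998, -0.055, -0.002, -0.0]
tcp_pos: [0.5444, 0.131, 0.1588]
tool_rot: [0.999, -0.053, -0.002, 0.0]
tcp_pos: [0.5459, 0.128, 0.1205]
tool_rot: [0.998, -0.055, -0.0, 0.0]
[  270    16   103   341 30528] x [-0.0438  0.1012] y [-0.0185  0.0184] z 0.0115 [array([27.68, -0.39]), array([149.07,  39.03]), np.float64(0.16)]
[0.5459 0.128  0.1205] 0.0370948766348332
26.9 [0.5464 0.1281 0.1213] tool x yaw -6.27
```

```bash

python3 -m inch '.1 .15 -2 0 0 0;.1 .15 -3.5 0 0 0;.1 .15 -4 0 0 0;.1 .15 -4 0 0 0;.1 .15 -4 0 0 0' | sed -n 2,4p
```

```text
tcp_pos: [0.5474, 0.1304, 0.0814]
tool_rot: [0.999, -0.054, 0.0, -0.0]
wrist_force: [0.3, 0.1, -0.5]
```

```bash

python3 -m inch '0 0 -.4 0 0 0;0 0 -.7 0 0 0;0 0 -.8 0 0 0;0 0 -.8 0 0 0' | sed -n 2,4p
python3 -m inch '0 0 0 0 0 0;0 0 0 0 0 0;0 0 0 0 0 0' .4 | sed -n 2,6p
python3 -m inch '0 0 2 0 0 0;0 0 5 0 0 0;0 0 9 0 0 0;0 0 14 0 0 0;0 0 20 0 0 0' | sed -n 2,3p
python3 -m inch '-3 -4 3 0 0 .107;-6 -8 6 0 0 .107;-9 -12 9 0 0 .107;-9 -12 9 0 0 .107' 0| sed -n 2,3p
python3 look.py wp6 .048 .075
```

```text
tcp_pos: [0.5472, 0.1304, 0.0738]
tool_rot: [0.999, -0.054, 0.0, 0.0]
wrist_force: [-3.4, -1.1, 5.0]
tcp_pos: [0.547, 0.1303, 0.0729]
tool_rot: [0.999, -0.054, 0.0, -0.0]
wrist_force: [0.1, -0.3, 0.2]
gripper_width: 0.0514
grip_force: 0.0
tcp_pos: [0.5464, 0.1302, 0.2752]
tool_rot: [0.999, -0.054, -0.0, 0.0]
tcp_pos: [0.4567, 0.0086, 0.3684]
tool_rot: [1.0, -0.002, 0.005, 0.001]
29.575 [0.4567 0.0086 0.3684] tool x yaw -0.28
[-0.1  -0.37  1.91 -0.    1.59  1.48]
[ 206    0   38  173 5656] [547.  129.9] [ 38.9 204.7] 83.72 [0.0575 0.0622 0.0636] [112.  72.  43.]
[ 257   18   40  150 4597] [539.3  64.4] [ 38.4 176.6] 83.99 [0.0605 0.0623 0.0637] [115.  74.  44.]
[ 309   37   42  125 3710] [532.1  -2.7] [ 38.1 148.3] 84.03 [0.0609 0.0623 0.0637] [115.  75.  45.]
[ 45 172  35  88 814] [384.6 355.5] [120.   31.5] 7.54 [0.0496 0.0647 0.0745] [150. 135. 131.]
[217 203  45  35 943] [373.2 124.6] [59.2 32.7] 61.85 [0.0495 0.0583 0.0606] [217. 181.   4.]
```

```bash

python3 -m inch '0 -5 0 0 0 0;0 -11 -2 0 0 .06;0 -17 -5 0 0 .12;0 -22 -8 0 0 .175;1 -27 -11 0 0 .175' 0 | sed -n 2,3p
python3 -m inch '1 -5 -3 0 0 0;1.2 -10 -6 0 0 0;1.2 -15 -9 0 0 0;1.2 -17.8 -12 0 0 0;1.2 -17.8 -16 0 0 0' | sed -n 2,3p
python3 -m inch '0 0 0 0 0 0;0 0 0 0 0 0' | sed -n 2,3p
python3 look.py wb4 .015 .03
```

```text
tcp_pos: [0.4671, -0.2605, 0.251]
tool_rot: [0.996, 0.087, -0.0, -0.001]
tcp_pos: [0.4799, -0.4392, 0.0914]
tool_rot: [0.996, 0.086, 0.0, 0.0]
tcp_pos: [0.4799, -0.4372, 0.0936]
tool_rot: [0.996, 0.087, 0.0, 0.0]
31.125 [ 0.4799 -0.4372  0.0936] tool x yaw 10.03
[-0.82  0.27  1.77  0.    1.1   0.57]
[  295   126    65   180 10837] [ 479.4 -440.6] [119.8  38.1] 9.65 [0.0193 0.0204 0.0214] [102.  65.  38.]
```

```bash

python3 -m inch '0 -.3 -3 0 0 0;0 -.3 -5 0 0 0;0 -.3 -6.2 0 0 0;0 -.3 -6.2 0 0 0;0 -.3 -6.2 0 0 0' | sed -n 2,4p
python3 -m inch '0 0 0 0 0 0;0 0 0 0 0 0;0 0 0 0 0 0;0 0 0 0 0 0' 1 40 | sed -n 2,6p
python3 -m inch '0 0 2 0 0 0;0 0 5 0 0 0;0 0 9 0 0 0;0 0 13 0 0 0;0 0 13 0 0 0' |sed -n 2,6p
python3 held.py
```

```text
tcp_pos: [0.4795, -0.4411, 0.032]
tool_rot: [0.996, 0.087, 0.0, 0.001]
wrist_force: [0.9, -0.2, 0.1]
tcp_pos: [0.4793, -0.441, 0.0317]
tool_rot: [0.996, 0.087, 0.0, 0.0]
wrist_force: [0.8, -0.3, 2.2]
gripper_width: 0.0371
grip_force: 42.0
tcp_pos: [0.4809, -0.4427, 0.1672]
tool_rot: [0.996, 0.087, 0.003, 0.004]
wrist_force: [-0.1, -0.9, -0.7]
gripper_width: 0.037
grip_force: 41.7
[  274   132    95   225 18939] x [-0.0442  0.0602] y [-0.0186  0.0183] z 0.0114 [array([ 6.59, -0.52]), array([107.46,  39.09]), np.float64(0.23)]
[ 0.4809 -0.4427  0.1672] 0.03699268298036157
```

```bash

python3 -m inch '.5 5 0 0 0 0;1 10 0 0 0 -.08;2 15 0 0 0 -.16;3 20 0 0 0 -.24;4 25 0 0 0 -.283' | sed -n 2,3p
python3 -m inch '.5 5 0 0 0 0;.5 10 0 0 0 0;.5 12.6 0 0 0 0;.5 12.6 -2 0 0 0;.5 12.6 -4 0 0 0' | sed -n 2,3p
python3 -m inch '0 0 0 0 0 0;0 0 0 0 0 0;0 0 0 0 0 0' | sed -n 2,3p
python3 held.py;python3 look.py wp7 .015 .03|head -1
```

```text
tcp_pos: [0.518, -0.1886, 0.1592]
tool_rot: [0.998, -0.056, -0.001, -0.001]
tcp_pos: [0.523, -0.0649, 0.1186]
tool_rot: [0.999, -0.054, -0.001, 0.0]
tcp_pos: [0.5245, -0.0653, 0.1217]
tool_rot: [0.998, -0.055, 0.001, 0.0]
[  274   131    95   226 18951] x [-0.0442  0.0601] y [-0.0185  0.0184] z 0.0113 [array([ 6.92, -0.31]), array([106.62,  38.93]), np.float64(0.22)]
[ 0.5245 -0.0653  0.1217] 0.03692629346123862
34.65 [ 0.5245 -0.0652  0.1218] tool x yaw -6.29
```

```bash

python3 -m inch '.1 -.2 -2 0 0 0;.1 -.2 -3.5 0 0 0;.1 -.2 -4 0 0 0;.1 -.2 -4 0 0 0;.1 -.2 -4 0 0 0' | sed -n 2,4p
```

```text
tcp_pos: [0.5255, -0.0668, 0.0817]
tool_rot: [0.999, -0.055, 0.001, 0.0]
wrist_force: [-0.6, 0.3, -0.5]
```

```bash

python3 -m inch '0 0 -.4 0 0 0;0 0 -.7 0 0 0;0 0 -.8 0 0 0;0 0 -.8 0 0 0' | sed -n 2,4p
python3 -m inch '0 0 0 0 0 0;0 0 0 0 0 0;0 0 0 0 0 0' .4 | sed -n 2,6p
python3 -m inch '0 0 2 0 0 0;0 0 5 0 0 0;0 0 9 0 0 0;0 0 14 0 0 0;0 0 20 0 0 0' | sed -n 2,3p
python3 -m inch '-3 3 3 0 0 .107;-6 6 6 0 0 .107;-9 9 9 0 0 .107;-9 9 9 0 0 .107;-9 9 9 0 0 .107' 0| sed -n 2,3p
python3 look.py wp8 .048 .075
```

```text
tcp_pos: [0.5251, -0.0667, 0.0736]
tool_rot: [0.999, -0.055, -0.0, -0.0]
wrist_force: [-2.8, -0.2, 4.7]
tcp_pos: [0.525, -0.0667, 0.0728]
tool_rot: [0.999, -0.055, -0.0, -0.0]
wrist_force: [0.5, -0.9, 0.6]
gripper_width: 0.051
grip_force: 0.0
tcp_pos: [0.5242, -0.0665, 0.2733]
tool_rot: [0.999, -0.055, -0.001, -0.0]
tcp_pos: [0.435, 0.0232, 0.3624]
tool_rot: [1.0, -0.001, -0.0, 0.0]
37.45 [0.435  0.0232 0.3624] tool x yaw -0.11
[-0.07 -0.41  1.96 -0.    1.6   1.5 ]
[ 215    0   38  155 5175] [535.2 131.3] [ 38.9 181. ] 83.67 [0.0585 0.0622 0.0636] [112.  72.  43.]
[ 267    0   42  149 4754] [537.2  64.6] [ 38.3 171.9] 83.96 [0.0606 0.0623 0.0637] [114.  73.  44.]
[ 320   12   44  132 4014] [532.3  -2.7] [ 38.2 148.5] 83.99 [0.0608 0.0623 0.0637] [113.  73.  43.]
[ 370   32   48  107 3333] [525.3 -66.1] [ 38.8 120.8] 83.68 [0.0599 0.0623 0.0637] [113.  73.  43.]
[ 48 154  35  93 836] [381.7 358.6] [124.4  31.1] 3.07 [0.0495 0.0642 0.0744] [158. 144. 139.]
[225 186  46  36 994] [373.2 124.5] [61.1 32.7] 60.49 [0.0492 0.0583 0.0607] [217. 180.   3.]
```

View pics/wp8.png

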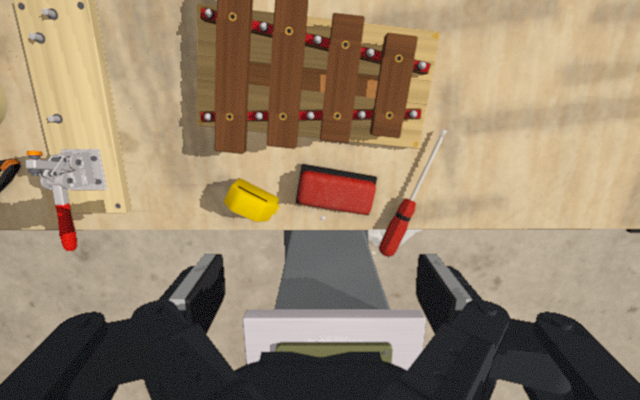

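All four bars lie in their gaps at x≈233, 288, 342 and 395 px, in order of length, with tops at 62 mm. The clamp is still open, with its handle at (66,225). I'm handing in.

```bash
python3 -c "
from bench import order
print(order.finish_job())"
```

```text
the job is handed in; nothing more can be done
None
```

The job is handed in: the clamp is fully open, all four tone bars measured within about 2 mm of their seats in order of length from the wide end, and the arm never went near the spray can (not re-checked at the end); it took about 37 s.

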